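# Click the food box lid shut all round

## Robot

A 6-joint arm with a two-finger parallel gripper is mounted at the origin on the work surface. World frame = base frame: x ahead of the robot, y to its left, z up, the work surface at z = 0. Lengths are in m, angles in rad, forces in N, time in s.
With the tool pointing down it reaches from about 0.3 to 0.875 m from the base axis. Payload 4.2 kg.
Tool frame: the origin (TCP) lies at the very end of the fingers, on their centre line; the grasp point (between the pads) lies 19 mm behind it; z points along the fingers, y is the line along which they close (so a half turn about z gives the same grasp; the last joint's range is limited). The gripper opens to 85 mm and grips with 20 to 120 N. Pads are 22 mm wide; open, the fingers measure 114 mm over their backs; the gripper's body (76 mm by 85 mm) begins 54 mm behind the grasp point. The pads swing forward as they close: fully open they stand 13 mm farther back than shut.
Start: joints at [1.263, 0.32, 1.565, -0, 1.257, -0.02], TCP at [0.163, 0.551, 0.231] pointing down, gripper open.
Joint ranges: [-3.11, 3.11], [-0.84, 2.01], [0.21, 2.61], [-1.34, 4.49], [0.05, 2.63], [-2.56, 2.56]. Speed limits (rad/s): [2.57, 2.57, 3.14, 3.14, 3.14, 3.14].

## Interface

Orientations are given as a unit quaternion [x, y, z, w].
In Python, from workcell import status, grab_frame, env gives the robot as it stands.
- The arm moves only by the tool play_rows, never from a script. Its argument "commands" is text: rows parted by semicolons, each of 6 numbers parted by spaces: the shift along the tool's x, y, z in m, then the turn, a rotation vector about the tool's x, y, z in rad. In form: x y z rx ry rz; .... A call has 1 to 8 rows; each row is the pose to reach, as a shift and turn from the pose commanded when the call began, along the tool's axes at that moment; what a row does not reach only later rows make up. A row lasts 1/8 s, in which the tool goes at most 62.5 mm and 10.7 degrees, less where a joint would pass 70% of its speed; a pose out of reach is approached as far as the arm can. A call with a gripper value outside its range is refused whole. "jaw" is the opening, from 0 (shut) to 1 (fully open), set as the call begins (left out, the last holds). The fingers move at their own pace and stop on an object; "newtons" is the grip in N (left out, the last holds). Time passes only in rows, so rows that repeat a pose let the fingers close. It gives the time, the measured TCP pose, the force, the opening and the grip force at its end, in the units of the state.
- status.read_state(): the state, without advancing time (a new reading comes with each control period).
- grab_frame(name): name is "side" or "top"; returns a dict with "color" (400x640x3 uint8, red, green, blue), "camera_matrix" (3x3 intrinsics, pixels), "k1" (the pictures are not rectified: a ray, as slopes to the right and down, at radius r is drawn at 1 + k1 r^2 times it, then the intrinsics apply), "world_from_camera" (4x4, takes a point from camera to world coordinates). Camera axes: x right, y down, z forward; pixel columns grow to the right and rows downward; lengths in m; the calibration is good to about 2 mm. A picture is of the moment at which its call begins. There is no depth.
- env.sign_off(): hands the job in; it is judged then, once.
The state is a dict: "clock": time; "joints": joint angles; "qvel": joint speeds; "joint_torque": joint torques, N m; "eef_pos": TCP position; "tcp_rot": TCP orientation; "contact_force": force on the tool from outside, world axes, zero at the start; "torque": the same for the moment, N m; "opening": opening from 0.0 (shut) to 1.0 (fully open); "finger_force": force on a finger pad.
Only numpy, scipy, OpenCV 4.12 (cv2) and the standard library are available. Lean on these libraries where they do the work, as an engineer would, in place of code of your own. Each camera call takes 0.05 s, during which the arm holds its last target. There are 200 camera calls.

## Task

Two lidded food boxes stand on the catering table; on one of them the four rim sections of the lid still stand up. Press down each of these four sections with the fingertips until it clicks and lies flush, so that the lid is shut all round. Only press: leave the box standing where it is, do not lift or shove it, and leave the other box and everything else on the table alone.

Things in the scene. Friction and masses are not known exactly. Their poses are not given: they have to be found in the camera images.
- food_box: The box to shut: white plastic, full, loose on the table, 0.8 kg, 180 mm (own x) by 130 mm (own y), lid top 75 mm above its origin (centre of its underside), z up. The grey lid has a fixed middle panel (112 by 62 mm) and fixed corners, level with the lid top, and four hinged rim sections, one on each side, all standing up at the start.
- shut_box: A second food box of the same shape and size, its lid already flush and shut all round with nothing that moves; loose, 0.9 kg. Origin at the centre of its underside. To be left alone.
- section_front (a joint): Angle (rad) of the rim section on the short side at the -x end of the box (the box's own axes): 0 = standing up, outer edge 16 mm above the lid top; 0.50 = shut, flush. Plate 62 mm long, 34 mm from hinge (inner edge) to outer edge, 4 mm thick. Pushed down near its outer edge with about 10 N it gives way and, past half-way (0.25), snaps shut and stays; let go sooner, it springs up again.
- press_front (a point): The spot to press on the section of the short side at the -x end of the box (the box's own axes): on its upper face, mid-length, 26 mm from the hinge and 8 mm from the outer edge. It moves with the section: level with the lid top (75 mm above the box's underside) when shut, 12 mm higher when standing.
- section_right (a joint): Angle (rad) of the rim section on the long side at -y of the box: 0 = standing up, outer edge 16 mm above the lid top; 0.50 = shut, flush. Plate 112 mm long, 34 mm from hinge (inner edge) to outer edge, 4 mm thick. Pushed down near its outer edge with about 10 N it gives way and, past half-way (0.25), snaps shut and stays; let go sooner, it springs up again.
- press_right (a point): The spot to press on the section of the long side at -y of the box: on its upper face, mid-length, 26 mm from the hinge and 8 mm from the outer edge. It moves with the section: level with the lid top (75 mm above the box's underside) when shut, 12 mm higher when standing.
- section_back (a joint): Angle (rad) of the rim section on the short side at the +x end of the box: 0 = standing up, outer edge 16 mm above the lid top; 0.50 = shut, flush. Plate 62 mm long, 34 mm from hinge (inner edge) to outer edge, 4 mm thick. Pushed down near its outer edge with about 10 N it gives way and, past half-way (0.25), snaps shut and stays; let go sooner, it springs up again.
- press_back (a point): The spot to press on the section of the short side at the +x end of the box: on its upper face, mid-length, 26 mm from the hinge and 8 mm from the outer edge. It moves with the section: level with the lid top (75 mm above the box's underside) when shut, 12 mm higher when standing.
- section_left (a joint): Angle (rad) of the rim section on the long side at +y of the box: 0 = standing up, outer edge 16 mm above the lid top; 0.50 = shut, flush. Plate 112 mm long, 34 mm from hinge (inner edge) to outer edge, 4 mm thick. Pushed down near its outer edge with about 10 N it gives way and, past half-way (0.25), snaps shut and stays; let go sooner, it springs up again.
- press_left (a point): The spot to press on the section of the long side at +y of the box: on its upper face, mid-length, 26 mm from the hinge and 8 mm from the outer edge. It moves with the section: level with the lid top (75 mm above the box's underside) when shut, 12 mm higher when standing.
- shaker: Steel shaker, 42 mm diameter, 80 mm high, standing between the two boxes or just beyond them; loose, origin on its underside. Bystander, to be left alone.
- sauce: White squeeze bottle, 54 mm diameter, 150 mm high; loose, origin on its underside. Bystander, to be left alone.
- cup: White open cup, 76 mm diameter, 95 mm high; loose, origin on its underside. Bystander, to be left alone.
- jar: Amber jar with a steel cap, 70 mm diameter, 90 mm high; loose, origin on its underside. Bystander, to be left alone.
- spoon: Serving spoon lying flat, 220 mm long; loose, origin on its underside. Bystander, to be left alone.
- spatula: Spatula lying flat, 260 mm long, at the left; loose, origin on its underside. Bystander, to be left alone.
Not all that is in view belongs to the job. What is shaped like the food_box but turquoise or yellow is not meant.

How it is judged:
By the outcome, as a careful person would: the job done as asked, in the order asked, and still so for the second after the job is handed in, with the robot touching nothing.
It also fails if it takes over 45 s, if anything falls off the work surface, if the arm or the gripper's body presses on something with over 40 N, if the wrist force passes 120 N, or if a joint passes its speed limit or range.

## Working session

There is one attempt and no reset: what is moved stays moved. The work goes in short steps, Python scripts to look and compute and a tool call to move; the robot and the scene stay as the last step left them, time stands still between calls to the robot, and variables do not carry over. Pictures are saved under pics/ and viewed, at most 10 in all, crops included, and the job is handed in when it is done.

Besides the shell and the picture viewer there is one more tool, called after "Emit:" as name(argument=value, ...) on one line, values as JSON. play_rows: Moves the arm, as the interface text tells. Its arguments: {"type":"object","properties":{"commands":{"type":"string"},"jaw":{"type":"number"},"newtons":{"type":"number"}},"required":["commands"]}

```bash
mkdir -p pics; cat > h.py <<'E'
import numpy as np, cv2
from workcell import status, grab_frame, env
def ray(f,u,v):
    K=f["camera_matrix"];K=np.array(K);p=cv2.undistortPoints(np.array([[[u,v]]],float),K,None)[0,0] if 0 else np.array([(u-K[0,2])/K[0,0],(v-K[1,2])/K[1,1]])
    q=p.copy()
    for _ in range(20): q=p/(1+f["k1"]*(q@q))
    T=np.array(f["world_from_camera"]);return T[:3,3],T[:3,:3]@np.array([q[0],q[1],1])
def at(f,u,v,z):
    o,d=ray(f,u,v);return o+d*(z-o[2])/d[2]
def proj(f,P):
    T=np.linalg.inv(np.array(f["world_from_camera"]));c=T[:3,:3]@np.array(P)+T[:3,3];q=c[:2]/c[2];q=q*(1+f["k1"]*(q@q));K=np.array(f["camera_matrix"])
    return np.array([K[0,0]*q[0]+K[0,2],K[1,1]*q[1]+K[1,2]])
E
python3 - <<'E'
from h import *
for n in("top","side"):
    f=grab_frame(n);cv2.imwrite(f"pics/{n}0.png",f["color"][:,:,::-1]);print(n,np.round(f["world_from_camera"],3).tolist(),f["k1"],np.round(f["camera_matrix"],1).tolist())
print(status.read_state())
E
```

```text
top [[0.026, -0.984, 0.174, 0.29], [-0.999, -0.03, -0.023, 0.013], [0.028, -0.174, -0.984, 1.182], [0.0, 0.0, 0.0, 1.0]] -0.10551507529660326 [[434.6, 0.0, 322.0], [0.0, 434.6, 205.7], [0.0, 0.0, 1.0]]
side [[0.987, -0.127, 0.102, 0.355], [-0.162, -0.724, 0.67, -0.994], [-0.011, -0.678, -0.735, 1.18], [0.0, 0.0, 0.0, 1.0]] -0.013255590444378813 [[518.9, 0.0, 319.0], [0.0, 518.9, 192.8], [0.0, 0.0, 1.0]]
{'clock': 0.1, 'joints': array([ 1.26298032e+00,  3.20236805e-01,  1.56556970e+00,  2.60676459e-05,
        1.25736004e+00, -2.00017295e-02]), 'qvel': array([ 0.00042904, -0.00236173, -0.0019816 , -0.00107879, -0.00020784,
        0.00046507]), 'joint_torque': array([-1.51805849e-03, -4.16406655e+01, -2.34706950e+01, -1.20275563e-04,
        4.95191271e-03,  2.08599874e-05]), 'eef_pos': array([0.16308349, 0.55095104, 0.23055632]), 'tcp_rot': array([ 1.43414895e-01,  9.89662341e-01, -7.74378344e-04, -1.40640552e-04]), 'contact_force': array([ 0.13129556,  0.27507953, -0.76640807]), 'torque': array([0.04114226, 0.01606132, 0.00896667]), 'finger_force': 0.0, 'opening': 0.9997563181197786}
```

View pics/top0.png

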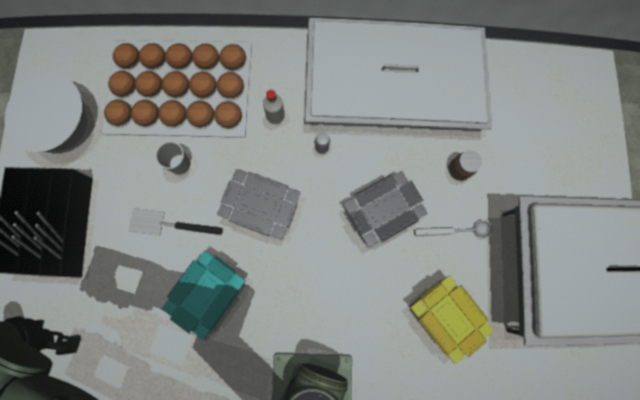

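View pics/side0.png

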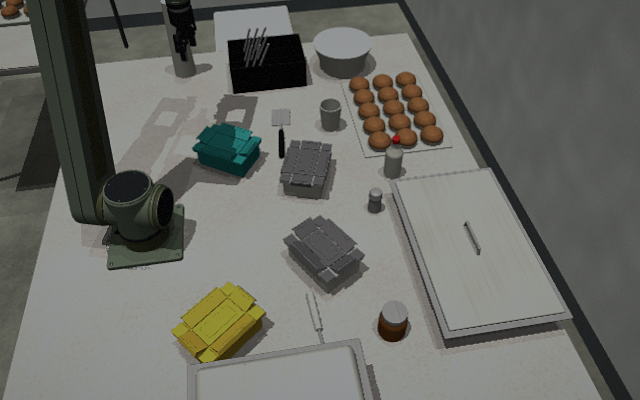

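The top view has two grey-lidded boxes, at (258,205) and (384,208). The turquoise box (205,293) and yellow box (451,318) are excluded. The right one seems to have raised rim sections, because its plates differ in shade. I'll enlarge both to confirm.

```bash
python3 - <<'E'
import cv2,numpy as np
t=cv2.imread("pics/top0.png");s=cv2.imread("pics/side0.png")
a=cv2.resize(t[160:260,205:445],(792,330),interpolation=cv2.INTER_CUBIC)
b=cv2.resize(s[135:300,265:375],(180,270))
c=np.hstack([cv2.resize(s[205:295,275:375],(297,267),interpolation=cv2.INTER_CUBIC),cv2.resize(s[130:205,265:345],(285,267),interpolation=cv2.INTER_CUBIC)])
c=np.pad(c,((0,0),(0,792-c.shape[1]),(0,0)))
cv2.imwrite("pics/c1.png",np.clip(np.vstack([a,c])*1.3,0,255))
E
```

```text
[ WARN:0@0.114] global loadsave.cpp:1063 imwrite_ Unsupported depth image for selected encoder is fallbacked to CV_8U.
```

View pics/c1.png

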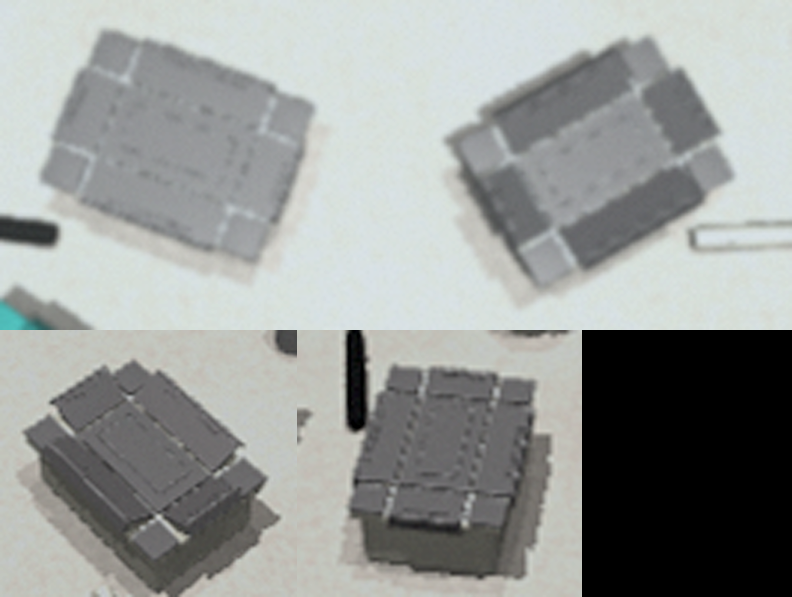

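The crop shows that the right box (top view around (384,208)) is the one to shut: its four rim plates are darker and tilted up, while the left box is flat all round. Corner blocks in the crop are at about (455,138), (650,37), (735,178) and (545,287), which I'll cast onto z=0.075.

```bash
python3 - <<'E'
from h import *
f=grab_frame("top");g=grab_frame("side")
P=np.array([at(f,205+x/3.3,160+y/3.3,.075) for x,y in[(455,138),(650,37),(735,178),(545,287)]])
print(P.round(4).tolist());print([round(np.linalg.norm(P[i]-P[i-1]),4) for i in range(4)])
c=P.mean(0);d=(P[1]-P[0])+(P[2]-P[3]);e=(P[1]-P[2])+(P[0]-P[3])
print("c",c,"yaw long",np.arctan2(d[1],d[0]),"short-90",np.arctan2(e[1],e[0])-np.pi/2)
# side-view check: panel corners via bright side corners
S=np.array([at(g,275+x/2.97,205+(y-330)/2.967,.075) for x,y in[(133,360),(27,432),(158,560),(267,474)]]);print(S.round(4).tolist(),S.mean(0), [round(np.linalg.norm(S[i]-S[i-1]),4) for i in range(4)])
for n,u,v,z in[("shaker",322,136,.08),("spoonend",415,232,0),("jar",470,158,.09),]: print(n,at(f,u,v,z))
E
```

```text
[[0.4977, -0.0669, 0.075], [0.5851, -0.2225, 0.075], [0.4725, -0.2899, 0.075], [0.3824, -0.139, 0.075]]
[np.float64(0.136), np.float64(0.1785), np.float64(0.1313), np.float64(0.1758)]
c [ 0.48442934 -0.17958475  0.075     ] yaw long -1.04597834361205 short-90 -1.0218870537939249
[[0.496, -0.0702, 0.075], [0.3879, -0.1377, 0.075], [0.4807, -0.2913, 0.075], [0.5907, -0.2201, 0.075]] [ 0.48881819 -0.1798297   0.075     ] [np.float64(0.1772), np.float64(0.1274), np.float64(0.1795), np.float64(0.131)]
shaker [ 0.67306968 -0.00800235  0.08      ]
spoonend [ 0.43319034 -0.27378032  0.        ]
jar [ 0.62446703 -0.40404359  0.09      ]
```

Emit:
play_rows(commands="-0.518 -0.609 0.03 0 0 0.75;-0.518 -0.609 0.03 0 0 0.75;-0.518 -0.609 0.03 0 0 0.75;-0.518 -0.609 0.03 0 0 0.75;-0.518 -0.609 0.03 0 0 0.75;-0.518 -0.609 0.03 0 0 0.75;-0.518 -0.609 0.03 0 0 0.75;-0.518 -0.609 0.03 0 0 0.75", jaw=0)

```text
clock: 1.2
eef_pos: [0.3661, 0.0927, 0.2127]
tcp_rot: [0.496, 0.868, 0.001, 0.0]
contact_force: [1.7, 0.4, 0.8]
opening: -0.003
finger_force: 0.0
```

```bash
cat > m.py <<'E'
from h import *
from scipy.spatial.transform import Rotation as R
s=status.read_state();r=R.from_quat(s["tcp_rot"]);p=np.array(s["eef_pos"])
c=np.array([.4865,-.1797]);a=-1.04;u=np.array([np.cos(a),np.sin(a)]);v=np.array([-u[1],u[0]])
print(p.round(4),r.as_matrix().round(3).tolist(),s["clock"],s["opening"],np.array(s["joints"]).round(2),np.array(s["contact_force"]).round(1))
Rt=R.from_matrix(np.array([[-u[0],v[0],0],[-u[1],v[1],0],[0,0,-1]]))
if np.linalg.det(Rt.as_matrix())<0: print("bad")
print("turn",(r.inv()*Rt).as_rotvec().round(3))
for n,t in dict(c=c,pu=c+.080*u,mu=c-.080*u,pv=c+.0555*v,mv=c-.0555*v).items():
    print(n,t.round(4),"tool shift to z=.11:",r.inv().apply(np.array([*t,.11])-p).round(4))
E
python3 m.py
```

```text
[0.3661 0.0927 0.2127] [[-0.508, 0.861, 0.001], [0.861, 0.508, 0.0], [-0.0, 0.001, -1.0]] 1.2 -0.0027308865281093953 [ 0.22  0.02  1.99  0.    1.13 -0.32] [1.7 0.4 0.8]
turn [0.001 0.    0.002]
c [ 0.4865 -0.1797] tool shift to z=.11: [-0.2958 -0.0349  0.1027]
pu [ 0.527  -0.2487] tool shift to z=.11: [-0.3758 -0.0351  0.1028]
mu [ 0.446  -0.1107] tool shift to z=.11: [-0.2158 -0.0347  0.1027]
pv [ 0.5344 -0.1516] tool shift to z=.11: [-0.2959  0.0206  0.1028]
mv [ 0.4386 -0.2078] tool shift to z=.11: [-0.2956 -0.0904  0.1027]
```

Emit:
play_rows(commands="-0.216 -0.035 0.03 0 0 0;-0.216 -0.035 0.03 0 0 0;-0.216 -0.035 0.06 0 0 0;-0.216 -0.035 0.10 0 0 0;-0.216 -0.035 0.112 0 0 0;-0.216 -0.035 0.112 0 0 0;-0.216 -0.035 0.112 0 0 0")

```text
clock: 2.08
eef_pos: [0.4457, -0.1091, 0.1014]
tcp_rot: [0.496, 0.868, 0.0, 0.001]
contact_force: [-0.5, 0.5, -0.1]
opening: -0.001
finger_force: 0.0
```

```bash
python3 m.py; python3 - <<'E'
from h import *
s=grab_frame("side")["color"][:,:,::-1][130:310,240:400];t=grab_frame("top")["color"][:,:,::-1][130:310,300:460]
cv2.imwrite("pics/c2.png",cv2.resize(np.hstack([s,t]),(800,450),interpolation=cv2.INTER_CUBIC))
E
```

```text
[ 0.4457 -0.1091  0.1014] [[-0.509, 0.861, 0.001], [0.861, 0.509, -0.0], [-0.001, 0.001, -1.0]] 2.075 -0.0005739518966774165 [-0.27  0.27  2.01  0.    0.86 -0.8 ] [-0.5  0.5 -0.1]
turn [0.001 0.001 0.003]
c [ 0.4865 -0.1797] tool shift to z=.11: [-0.0816 -0.0008 -0.0086]
pu [ 0.527  -0.2487] tool shift to z=.11: [-0.1616 -0.001  -0.0085]
mu [ 0.446  -0.1107] tool shift to z=.11: [-0.0016 -0.0005 -0.0086]
pv [ 0.5344 -0.1516] tool shift to z=.11: [-0.0817  0.0547 -0.0085]
mv [ 0.4386 -0.2078] tool shift to z=.11: [-0.0814 -0.0563 -0.0086]
```

View pics/c2.png

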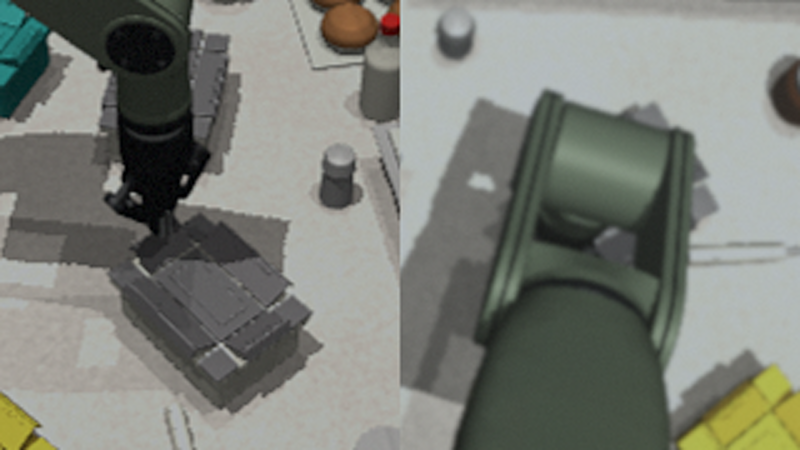

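The fingertips (side crop (165,235)) are just above the standing short section and centred on it, so I'll press.

Emit:
play_rows(commands="-0.001 0 0.008 0 0 0;-0.001 0 0.014 0 0 0;-0.001 0 0.019 0 0 0;-0.001 0 0.023 0 0 0;-0.001 0 0.026 0 0 0;-0.001 0 0.026 0 0 0")

```text
clock: 2.92
eef_pos: [0.4454, -0.1101, 0.075]
tcp_rot: [0.496, 0.868, -0.0, -0.0]
contact_force: [-2.4, 1.0, 7.1]
opening: 0.003
finger_force: 3.5
```

Emit:
play_rows(commands="0 0 0.001 0 0 0;0 0 0.002 0 0 0;0 0 0.002 0 0 0;0 0 0.002 0 0 0")

```text
clock: 3.42
eef_pos: [0.4455, -0.11, 0.0746]
tcp_rot: [0.496, 0.868, 0.0, 0.0]
contact_force: [-6.5, 2.4, 22.0]
opening: -0.001
finger_force: 11.0
```

It has bottomed out at z 0.0746, which is flush. Next I'll lift and go over the far long section.

Emit:
play_rows(commands="0 0 -0.04 0 0 0;0 0 -0.05 0 0 0;-0.04 0.028 -0.05 0 0 0;-0.081 0.055 -0.045 0 0 0;-0.081 0.055 -0.03 0 0 0;-0.081 0.055 -0.022 0 0 0;-0.081 0.055 -0.022 0 0 0")

```text
clock: 4.3
eef_pos: [0.5323, -0.1512, 0.0933]
tcp_rot: [0.496, 0.868, -0.0, -0.002]
contact_force: [0.6, 0.4, -0.2]
opening: -0.001
finger_force: 0.0
```

```bash
python3 m.py; python3 - <<'E'
from h import *
s=grab_frame("side")["color"][:,:,::-1][150:310,250:410]
cv2.imwrite("pics/c3.png",cv2.resize(s,(560,560),interpolation=cv2.INTER_CUBIC))
E
```

```text
[ 0.5323 -0.1512  0.0933] [[-0.508, 0.861, -0.004], [0.861, 0.508, 0.001], [0.003, -0.002, -1.0]] 4.3 -0.0005995440794074639 [-0.3   0.41  1.81  0.    0.93 -0.83] [ 0.6  0.4 -0.2]
turn [-0.002 -0.003  0.002]
c [ 0.4865 -0.1797] tool shift to z=.11: [-0.0012 -0.054  -0.0166]
pu [ 0.527  -0.2487] tool shift to z=.11: [-0.0812 -0.0542 -0.0168]
mu [ 0.446  -0.1107] tool shift to z=.11: [ 0.0788 -0.0538 -0.0164]
pv [ 0.5344 -0.1516] tool shift to z=.11: [-0.0013  0.0015 -0.0167]
mv [ 0.4386 -0.2078] tool shift to z=.11: [-0.0011 -0.1095 -0.0165]
```

View pics/c3.png

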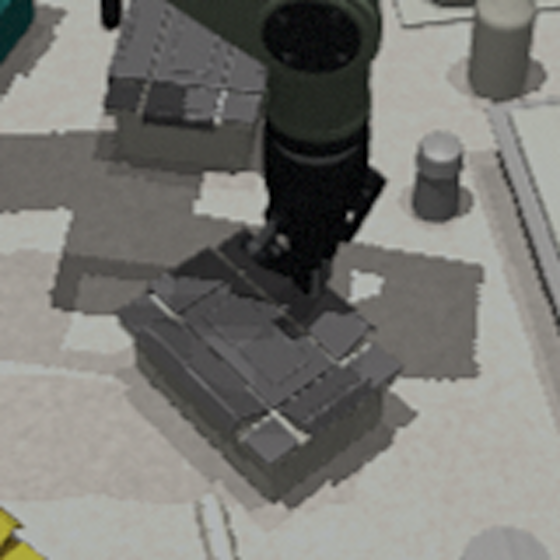

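The first section (around (215,260)) now lies flat, and the box hasn't moved. The tip at (310,285) is over the far long section, so I'll press that one.

Emit:
play_rows(commands="0 0.001 0.006 0 0 0;0 0.001 0.011 0 0 0;0 0.001 0.015 0 0 0;0 0.001 0.018 0 0 0;0 0.001 0.020 0 0 0;0 0.001 0.020 0 0 0")

```text
clock: 5.1
eef_pos: [0.5347, -0.1514, 0.075]
tcp_rot: [0.496, 0.868, -0.0, -0.0]
contact_force: [-1.9, -0.6, 4.7]
opening: -0.0
finger_force: 2.5
```

Emit:
play_rows(commands="0 0 0.001 0 0 0;0 0 0.002 0 0 0;0 0 0.002 0 0 0")

```text
clock: 5.48
eef_pos: [0.5348, -0.1514, 0.0748]
tcp_rot: [0.496, 0.868, -0.0, 0.0]
contact_force: [-5.5, 1.6, 15.5]
opening: 0.0
finger_force: 8.1
```

Emit:
play_rows(commands="0 0 -0.04 0 0 0;0 0 -0.05 0 0 0;-0.04 -0.028 -0.05 0 0 0;-0.080 -0.055 -0.045 0 0 0;-0.080 -0.055 -0.03 0 0 0;-0.080 -0.055 -0.024 0 0 0;-0.080 -0.055 -0.024 0 0 0;-0.080 -0.055 -0.024 0 0 0")

```text
clock: 6.48
eef_pos: [0.5287, -0.2474, 0.0968]
tcp_rot: [0.495, 0.869, 0.0, 0.0]
contact_force: [-0.2, -0.2, 0.0]
opening: 0.001
finger_force: 0.0
```

```bash
python3 m.py
```

```text
[ 0.5287 -0.2474  0.0968] [[-0.509, 0.861, 0.0], [0.861, 0.509, 0.0], [-0.0, 0.0, -1.0]] 6.475 0.0009387310960447553 [-0.46  0.45  1.73  0.    0.96 -0.99] [-0.2 -0.2  0. ]
turn [0.    0.    0.004]
c [ 0.4865 -0.1797] tool shift to z=.11: [ 0.0798 -0.0019 -0.0133]
pu [ 0.527  -0.2487] tool shift to z=.11: [-0.0002 -0.0022 -0.0132]
mu [ 0.446  -0.1107] tool shift to z=.11: [ 0.1597 -0.0016 -0.0133]
pv [ 0.5344 -0.1516] tool shift to z=.11: [ 0.0796  0.0536 -0.0132]
mv [ 0.4386 -0.2078] tool shift to z=.11: [ 0.0799 -0.0574 -0.0133]
```

Emit:
play_rows(commands="0 -0.001 0.008 0 0 0;0 -0.001 0.014 0 0 0;0 -0.001 0.018 0 0 0;0 -0.001 0.021 0 0 0;0 -0.001 0.023 0 0 0;0 -0.001 0.024 0 0 0;0 -0.001 0.024 0 0 0")

```text
clock: 7.35
eef_pos: [0.527, -0.2484, 0.0748]
tcp_rot: [0.496, 0.868, 0.0, -0.0]
contact_force: [-5.1, 2.8, 16.0]
opening: 0.002
finger_force: 7.9
```

Emit:
play_rows(commands="0 0 -0.04 0 0 0;0 0 -0.05 0 0 0;0.04 -0.028 -0.05 0 0 0;0.080 -0.056 -0.045 0 0 0;0.080 -0.056 -0.03 0 0 0;0.080 -0.056 -0.024 0 0 0;0.080 -0.056 -0.024 0 0 0;0.080 -0.056 -0.024 0 0 0")

```text
clock: 8.35
eef_pos: [0.4393, -0.2087, 0.0966]
tcp_rot: [0.496, 0.868, 0.0, 0.0]
contact_force: [0.2, 0.2, 0.1]
opening: 0.001
finger_force: 0.0
```

```bash
python3 m.py
```

```text
[ 0.4393 -0.2087  0.0966] [[-0.508, 0.861, 0.0], [0.861, 0.508, -0.0], [-0.0, 0.0, -1.0]] 8.35 0.0012839334664513998 [-0.47  0.32  1.96  0.    0.87 -1.  ] [0.2 0.2 0.1]
turn [0.    0.    0.002]
c [ 0.4865 -0.1797] tool shift to z=.11: [ 0.001   0.0554 -0.0134]
pu [ 0.527  -0.2487] tool shift to z=.11: [-0.079   0.0552 -0.0134]
mu [ 0.446  -0.1107] tool shift to z=.11: [ 0.081   0.0556 -0.0134]
pv [ 0.5344 -0.1516] tool shift to z=.11: [ 0.0008  0.1109 -0.0134]
mv [ 0.4386 -0.2078] tool shift to z=.11: [ 0.0011 -0.0001 -0.0134]
```

Emit:
play_rows(commands="0 0 0.008 0 0 0;0 0 0.014 0 0 0;0 0 0.018 0 0 0;0 0 0.021 0 0 0;0 0 0.023 0 0 0;0 0 0.024 0 0 0;0 0 0.024 0 0 0")

```text
clock: 9.22
eef_pos: [0.4384, -0.2082, 0.0747]
tcp_rot: [0.496, 0.868, 0.0, 0.0]
contact_force: [-4.2, 2.7, 19.5]
opening: 0.001
finger_force: 9.9
```

Emit:
play_rows(commands="0 0 -0.04 0 0 0;0 0 -0.10 0 0 0;0 0 -0.16 0 0 0;0.06 0 -0.16 0 0 0;0.12 0 -0.16 0 0 0;0.18 0 -0.16 0 0 0;0.24 0 -0.16 0 0 0;0.3 0 -0.16 0 0 0")

```text
clock: 10.22
eef_pos: [0.2849, 0.0513, 0.2325]
tcp_rot: [0.497, 0.868, 0.001, 0.0]
contact_force: [-0.0, 0.5, 0.9]
opening: -0.004
finger_force: 0.0
```

```bash
python3 - <<'E'
from h import *
s=grab_frame("side")["color"][:,:,::-1][150:310,240:400];t=grab_frame("top")["color"][:,:,::-1][130:290,300:460]
cv2.imwrite("pics/c4.png",cv2.resize(np.hstack([s,t]),(800,400),interpolation=cv2.INTER_CUBIC))
E
```

```text
(no output)
```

View pics/c4.png

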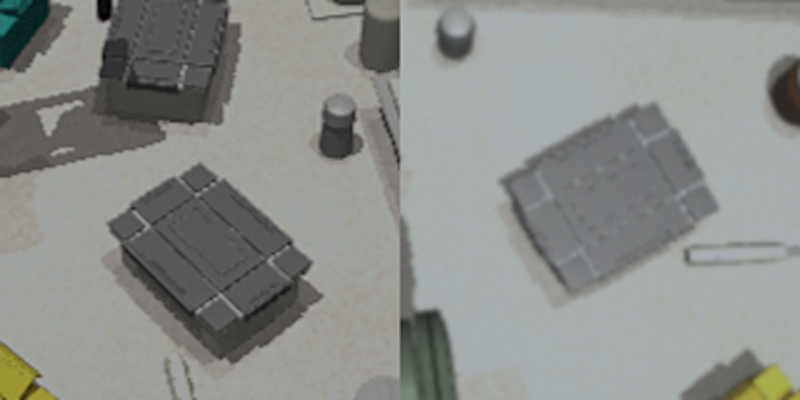

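All four sections lie flush: both views (side crop (210,245), top crop (610,200)) show a uniform flat lid. The box is in place and the arm is clear.

```bash
python3 -c "
from workcell import env;print(env.sign_off())"
```

```text
the job is handed in; nothing more can be done
None
```

All four rim sections of the food box lid are pressed down flush, the box still stands where it was, nothing else was touched, and the job was handed in at about 10 s on the robot's clock.

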